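Set the chocolate melter to warm up

TASK

Get the small chocolate melter ready to warm up: push its sliding lid fully shut over the well, and turn the knurled dial, with one fingertip pressed on it away from its centre, until it clicks into the position where its white pointer points at the orange dot; only then press the green start button right down and let it come up. Touch and push only: pinch or lift nothing, and leave the ramekins and the jam jar where they stand.

Things in the scene. Friction and masses are not known exactly. Their poses are not given: they have to be found in the camera images.
- melter: White chocolate melter, a fixed box 220 x 220 mm, 90 mm high. Origin: centre of its underside; x points away from its front, y to the left, z up. Front half: black control deck, 91 mm above the worktop, with dial (left) and start button (right). Rear half: open well on the left (y > 0); the steel lid is parked on the right and runs toward +y in runners whose tops are 98 mm above the worktop.
- lid (a joint): Travel of the sliding lid in m: 0 = fully open, 0.104 = fully shut against its stop. Grows as the lid moves along the melter's +y. Light sliding friction (about 1.5 N); it stays where it is left.
- lid_tab (a point): Middle of the upright push tab on the lid, on its mid-plane, 105 mm above the worktop. Axes as the melter's. The tab is 70 mm long (along x), 3 mm thick with a rolled top edge 5.6 mm thick, and rises from the lid plate (95.5 mm above the worktop) to 118 mm. Push its -y face toward +y to shut the lid; fingers can go down there to 99 mm above the worktop.
- dial (a joint): Angle of the dial in rad, growing clockwise seen from above. It has 8 sprung click positions 0.524 rad (30 degrees) apart, at 0, 0.524, ... 3.665, with end stops just beyond the first and last. A spring ball pulls it into the nearer position when let go; turning it over a click takes about 0.05 N m.
- dial_top (a point): Centre of the dial's flat top, on its upright axis, 104 mm above the worktop; it turns with the dial, x along the pointer. The dial is a grey knurled disc, 72 mm across, 13 mm high, with a white pointer line out to the rim. A closed fingertip pressed on the top (4 to 12 N) about 24 mm from the axis and swept round the axis carries it along by friction.
- dial_pointer (a point): The point on the deck, 47 mm from the dial's axis, that the white pointer points at; it turns with the dial. It lies on a dot when the pointer is set to that dot.
- orange_dot: The orange sticker dot, 9 mm across, flat on the deck 47 mm from the dial's axis at one of the click positions: the setting wanted. Origin: its centre.
- white_dot: White sticker dot, like the orange one, at another click position (not wanted).
- blue_dot: Blue sticker dot at another click position (not wanted).
- green_dot: Green sticker dot at another click position (not wanted).
- start (a joint): Travel of the start button in m: 0 = up, 0.006 = fully down (5 N); it springs back when let go.
- start_top (a point): Centre of the top of the green round start button, 26 mm across, standing in a grey ring (42 mm across, 103 mm above the worktop); the top is 113 mm above the worktop when up. Pressed straight down.
- ramekin: White porcelain ramekin, 66 mm across and 37 mm high, loose. Origin: centre of its underside. Leave alone.
- ramekin_b: Second white porcelain ramekin, 70 mm across and 37 mm high, loose. Origin: centre of its underside. Leave alone.
- jam_jar: Jam jar with a red lid, 65 mm across and 97 mm high, loose. Origin: centre of its underside. Leave alone.

How it is judged:
On the way, in this order (a step that is already met when the one before it is completed fails the run):
1. the lid is fully shut and the dial is clicked onto the orange dot (value of joint lid above 0.1 m and horizontal distance between dial_pointer and orange_dot below 0.006 m and velocity of joint dial between -0.05 and 0.05 rad/s and contact force between the fingers and dial below 0.3 N), for 0.2 s.
2. the start button is pressed right down (value of joint start above 0.005 m and value of joint lid above 0.1 m and horizontal distance between dial_pointer and orange_dot below 0.006 m), for 0.05 s.
At the end, for the whole second after the job is handed in: The lid is within 4 mm of its stop, the dial rests in the click position at the orange dot (pointer point within 6 mm of the dot's centre, dial at rest), the start button has been pressed right down (over 5 of its 6 mm) after that and is up again, and nothing was pinched or disturbed (value of joint lid above 0.1 m and horizontal distance between dial_pointer and orange_dot below 0.006 m and velocity of joint dial between -0.05 and 0.05 rad/s and value of joint start below 0.001 m); the robot touches nothing.
It fails at once if start pressed while the lid is open or the dial is off the orange dot (value of joint start above 0.003 m and not (value of joint lid above 0.1 m and horizontal distance between dial_pointer and orange_dot below 0.006 m)).
It fails at once if the dial gripped across its centre instead of turned with one fingertip away from it (horizontal distance between the grasp point and dial_top below 0.008 m and contact force between the fingers and dial above 0.5 N).
It fails at once if the lid's tab pinched between the fingers (y of the grasp point in the frame of lid_tab between -0.005 and 0.005 m and contact force between the fingers and lid above 0.5 N).
It fails at once if a ramekin or the jam jar moved or lifted (distance of any of ramekin, ramekin_b, jam_jar from where it was at the start of the episode above 0.02 m).
It also fails if it takes over 58 s, if anything falls off the work surface, if the arm or the gripper's body presses on something with over 40 N, if the wrist force passes 120 N, or if a joint passes its speed limit or range.

ROBOT

A 7-joint arm with a two-finger parallel gripper is mounted at the origin on a cart in front of the work surface, level with it; the furniture and walls round the work are solid. World frame = base frame: x ahead of the robot, y to its left, z up, the work surface at z = 0. Lengths are in m, angles in rad, forces in N, time in s.
With the tool pointing down it reaches from about 0.4 to 0.85 m from the base axis. Payload 4.5 kg.
Tool frame: the origin (TCP) lies at the very end of the fingers, on their centre line; the grasp point (between the pads) lies 19 mm behind it; y points along the fingers, x is the direction in which the jaws open and shut, and the axes are right-handed (so a half turn about y gives the same grasp; the last joint's range is limited). The gripper opens to 88 mm and grips with 3 to 60 N. Pads are 18 mm wide; open, the fingers measure 123 mm over their backs; the gripper's body (75 mm by 187 mm) begins 45 mm behind the grasp point.
Start: joints at [1.372, 0.689, -0.195, 1.565, 0.157, 0.902, -0.215], TCP at [0.144, -0.608, 0.239] pointing down, gripper open.
Joint ranges: [-3.01, 3.01], [-0.46, 2.08], [-1.47, 1.51], [0.13, 2.56], [-1, 4.14], [0.04, 2.09], [-2.66, 2.66]. Speed limits (rad/s): [2.57, 2.57, 3.14, 3.14, 3.14, 3.14, 3.14].

INTERFACE

Orientations are given as a unit quaternion [x, y, z, w].
In Python, from plant import r gives the robot as it stands.
- The arm moves only by the shell command python3 -m inch 'ROWS' [OPENING] [FORCE]. ROWS is JSON, a list of rows, each a list of 6 numbers: the shift along the tool's x, y, z in mm, then the turn, a rotation vector about the tool's x, y, z in rad. In form: [[x, y, z, ax, ay, az], ...]. A call has 1 to 12 rows; each row shifts and turns the commanded pose from where the row before left it, along the tool's axes as they then stand; what a row does not reach is not made up. A row lasts 1/12 s, in which the tool goes at most 41.7 mm and 7.16 degrees, less where a joint would pass 70% of its speed; a pose out of reach is approached as far as the arm can. A call is refused whole if a number of a shift passes 41.7 or a number of a turn 0.125, either way. A call with a gripper value outside its range is refused whole. OPENING is the finger opening in mm, from 0 to 88.1, set as the call begins (- or left out, the last holds). The fingers move at their own pace and stop on an object; FORCE is the grip in N (left out, the last holds). Time passes only in rows, so rows that do not move let the fingers close. It gives the time, the measured TCP pose, the force and the opening at its end, in the units of the state.
- r.get_state(): the state, without advancing time (a new reading comes with each control period).
- r.snapshot(name): name is "scene" or "top"; returns a dict with "img" (384x512x3 uint8, red, green, blue), "range_z" (384x512 float32, m along the optical axis (not along the pixel's ray), 0 where there is no reading), "mtx" (3x3 intrinsics, pixels), "k1" (the pictures are not rectified: a ray, as slopes to the right and down, at radius r is drawn at 1 + k1 r^2 times it, then the intrinsics apply), "camera_from_world" (4x4, takes a point from world to camera coordinates). Camera axes: x right, y down, z forward; pixel columns grow to the right and rows downward; lengths in m; the calibration is good to about 2 mm. A picture is of the moment at which its call begins.
- r.finish_job(): hands the job in, once; it reports no verdict.
The state is a dict: "clock": time; "q": joint angles; "qd": joint speeds; "joint_torque": joint torques, N m; "tool_pos": TCP position; "eef_rot": TCP orientation; "contact_force": force on the tool from outside, world axes, zero at the start; "moment": the same for the moment, N m; "opening": opening from 0.0 (shut) to 1.0 (fully open).
Only numpy, scipy, OpenCV 4.12 (cv2) and the standard library are available. Lean on these libraries where they do the work, as an engineer would, in place of code of your own. Each camera call takes 0.05 s, during which the arm holds its last target.

## Working session

There is one attempt and no reset: what is moved stays moved. The work goes in short steps, Python scripts to look and compute and a shell command to move; the robot and the scene stay as the last step left them, time stands still between calls to the robot, and variables do not carry over. Pictures are saved under pics/ and viewed, and the job is handed in when it is done.

```bash
ls; mkdir -p pics; python3 - <<'E'
from plant import r
import cv2,numpy as np
s=r.get_state(); print({k:np.round(v,3).tolist() for k,v in s.items()})
for n in("scene","top"):
    d=r.snapshot(n); np.savez('/tmp/%s.npz'%n,**d); cv2.imwrite('pics/%s0.png'%n,d['img'][:,:,::-1])
    print(n,d['mtx'].tolist(),d['k1'],np.round(d['camera_from_world'],3).tolist())
E
```

```text
pics
{'clock': 0.0, 'q': [1.372, 0.69, -0.195, 1.566, 0.157, 0.903, -0.215], 'qd': [0.001, 0.0, 0.001, -0.0, 0.0, -0.001, -0.001], 'joint_torque': [-0.0, -52.757, -1.267, -15.344, -0.053, 0.006, 0.0], 'tool_pos': [0.144, -0.608, 0.238], 'eef_rot': [-0.554, 0.439, -0.438, 0.555], 'contact_force': [-0.418, 0.183, 0.143], 'moment': [-0.002, 0.068, 0.021], 'opening': 1.0}
scene [[347.09858168142426, 0.0, 265.90075796044545], [0.0, 347.09858168142426, 192.2670246587435], [0.0, 0.0, 1.0]] -0.09604639886746393 [[-0.652, -0.758, -0.009, 0.581], [-0.562, 0.491, -0.665, 0.238], [0.509, -0.429, -0.746, 0.838], [0.0, 0.0, 0.0, 1.0]]
top [[426.63512415119806, 0.0, 253.30869132433656], [0.0, 426.63512415119806, 194.9987865742728], [0.0, 0.0, 1.0]] -0.04555539080791929 [[-0.027, -1.0, 0.009, 0.296], [-0.989, 0.025, -0.149, 0.555], [0.148, -0.013, -0.989, 0.985], [0.0, 0.0, 0.0, 1.0]]
```

View pics/scene0.png

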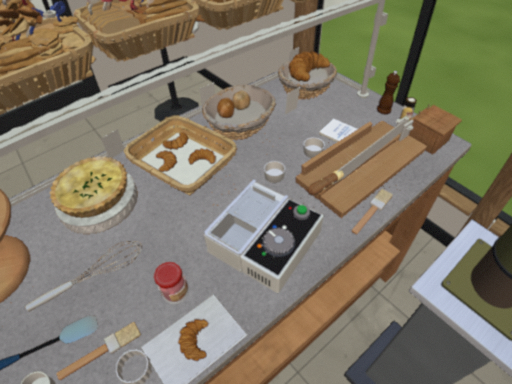

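View pics/top0.png

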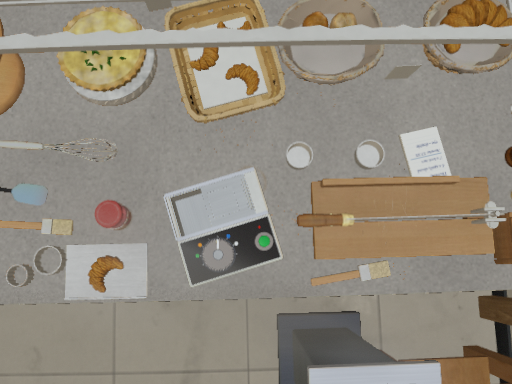

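The top view shows the melter near (222,225), with the dial at (218,254), the button at (264,241) and the jar at (112,214). I'll zoom in.

```bash
python3 - <<'E'
import cv2,numpy as np
d=np.load('/tmp/top.npz'); im=d['img'][:,:,::-1]
cv2.imwrite('pics/z1.png',cv2.resize(im[160:290,155:295],None,fx=5,fy=4.6,interpolation=cv2.INTER_CUBIC)[:600])
d=np.load('/tmp/scene.npz'); im=d['img'][:,:,::-1]
cv2.imwrite('pics/z2.png',cv2.resize(im[175:290,200:330],None,fx=5,fy=5,interpolation=cv2.INTER_CUBIC))
E
```

```text
(no output)
```

View pics/z1.png

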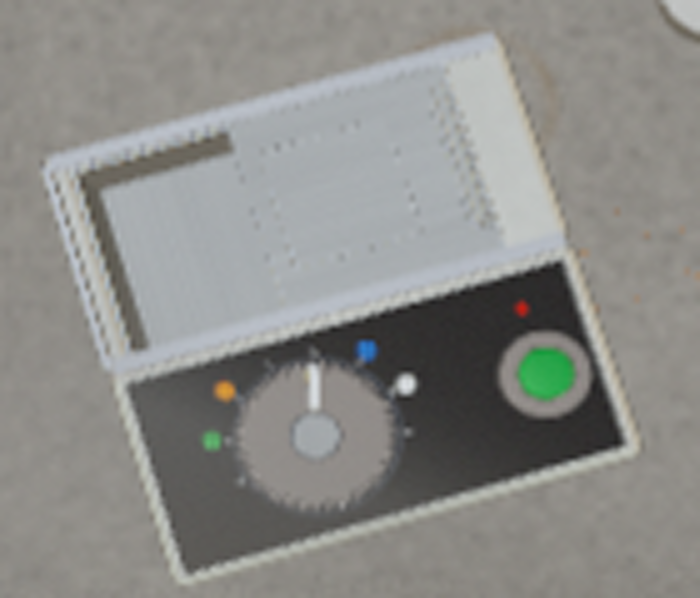

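View pics/z2.png

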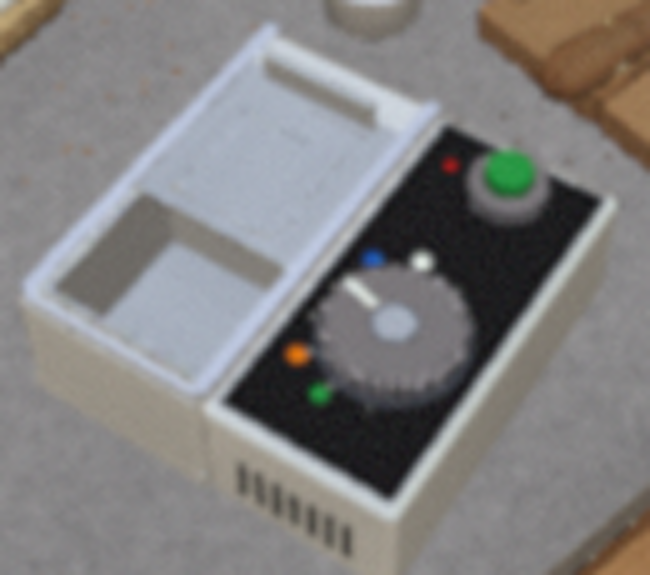

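The zooms show the pointer up at z1 (314,385). Orange is at (225,390), counterclockwise of it, and the tab is along the right end of the lid, near z1 (470,155). Next I'll measure these.

```bash
cat > h.py <<'E'
import cv2,numpy as np
def ray(d,px,z):
    K=d['mtx'];k=float(d['k1']);T=d['camera_from_world']
    p=np.atleast_2d(np.array(px,float))
    n=cv2.undistortPoints(p[:,None],K,np.array([k,0,0,0.]))[:,0]
    R=T[:3,:3];c=-R.T@T[:3,3]
    v=np.c_[n,np.ones(len(n))]@R
    return c+v*((z-c[2])/v[:,2])[:,None]
def blobs(im,lo,hi,box,amin=3):
    h=cv2.cvtColor(im,cv2.COLOR_RGB2HSV); m=cv2.inRange(h,lo,hi)
    mm=np.zeros_like(m);x0,y0,x1,y1=box;mm[y0:y1,x0:x1]=m[y0:y1,x0:x1]
    n,l,st,c=cv2.connectedComponentsWithStats(mm)
    return [(st[i,4],c[i]) for i in range(1,n) if st[i,4]>=amin]
E
python3 - <<'E'
from h import *
for n,box in(('top',(155,160,295,290)),('scene',(200,175,330,290))):
    d=np.load('/tmp/%s.npz'%n);im=d['img']
    for nm,lo,hi,z in(('orange',(8,130,150),(22,255,255),.0915),('blue',(100,130,100),(125,255,255),.0915),('green',(45,90,60),(85,255,255),.0915),('green',(45,90,60),(85,255,255),.113),('red',(0,130,80),(5,255,255),.0915)):
        for a,c in blobs(im,lo,hi,box): print(n,nm,z,a,c.round(1),ray(d,c,z)[0].round(4))
d=np.load('/tmp/top.npz')
f=lambda x,y:(155+(x+.5)/5-.5,160+(y+.5)/4.6-.5)
for nm,p,z in(('dial hub',(316,436),.106),('dial',(317,434),.104),('pointer tip',(313,365),.104),('FL',(183,580),.09),('FR',(636,448),.09),('BL',(43,163),.098),('BR',(497,36),.098),('ML',(118,380),.09),('MR',(568,255),.09),('tabtop1',(440,75),.118),('tabtop2',(492,228),.118),('lidL',(235,135),.0955),('lidL',(285,290),.0955)):
    print(nm,ray(d,f(*p),z)[0].round(4))
d=np.load('/tmp/scene.npz')
f=lambda x,y:(200+(x+.5)/5-.5,175+(y+.5)/5-.5)
for nm,p,z in(('dial hub',(395,323),.106),('tabtop1',(268,48),.118),('tabtop2',(377,107),.118),('tab bottom1',(268,72),.0955),('tab bottom',(376,128),.0955),('FL',(395,497),.09),('FR',(612,203),.09)):
    print(nm,ray(d,f(*p),z)[0].round(4))
E
```

```text
top orange 0.0915 12 [199.5 244.5] [0.4456 0.4058 0.0915]
top blue 0.0915 15 [227.7 235.7] [0.4637 0.3421 0.0915]
top green 0.0915 101 [263.9 240.8] [0.4501 0.2613 0.0915]
top green 0.0915 9 [197. 255.] [0.4224 0.4116 0.0915]
top green 0.113 101 [263.9 240.8] [0.4492 0.262  0.113 ]
top green 0.113 9 [197. 255.] [0.4221 0.409  0.113 ]
top red 0.0915 8 [259.  226.5] [0.4825 0.2713 0.0915]
scene orange 0.0915 8 [259.  245.5] [0.4445 0.405  0.0915]
scene orange 0.0915 22 [326.5 285.9] [0.2671 0.3613 0.0915]
scene blue 0.0915 11 [274.4 226.1] [0.4631 0.3397 0.0915]
scene green 0.0915 75 [301.5 209.1] [0.4575 0.251  0.0915]
scene green 0.0915 17 [263.4 253.3] [0.4213 0.4111 0.0915]
scene green 0.113 75 [301.5 209.1] [0.4461 0.2643 0.113 ]
scene green 0.113 17 [263.4 253.3] [0.411  0.4194 0.113 ]
dial hub [0.4224 0.364  0.106 ]
dial [0.4233 0.3637 0.104 ]
pointer tip [0.4564 0.365  0.104 ]
FL [0.3552 0.4252 0.09  ]
FR [0.413  0.2222 0.09  ]
BL [0.5588 0.4863 0.098 ]
BR [0.6174 0.279  0.098 ]
ML [0.4519 0.4538 0.09  ]
MR [0.5081 0.2496 0.09  ]
tabtop1 [0.5944 0.3053 0.118 ]
tabtop2 [0.5191 0.2841 0.118 ]
lidL [0.571  0.3995 0.0955]
lidL [0.4936 0.3777 0.0955]
dial hub [0.4202 0.3646 0.106 ]
tabtop1 [0.5879 0.3041 0.118 ]
tabtop2 [0.519  0.2882 0.118 ]
tab bottom1 [0.591  0.3026 0.0955]
tab bottom [0.5229 0.2851 0.0955]
FL [0.3585 0.4199 0.09  ]
FR [0.4095 0.2247 0.09  ]
```

```bash
cat >> h.py <<'E'
from scipy.spatial.transform import Rotation as Ro
def st():
    from plant import r
    s=r.get_state();R=Ro.from_quat(s['eef_rot']).as_matrix()
    return s,np.array(s['tool_pos']),R
def go(tx):
    "needed shift mm in tool axes to world target"
    s,p,R=st();d=(np.array(tx)-p)*1000
    x=R[:,0]
    print('t',s['clock'],'p',p.round(4),'jaw yaw deg',np.degrees(np.arctan2(x[1],x[0])).round(2),'F',np.round(s['contact_force'],2),'op',s['opening'],'q7',round(s['q'][6],2))
    print('tool shift',(R.T@d).round(1))
E
python3 - <<'E'
from h import *
s,p,R=st();print(R.round(3))
go([.5,-.15,.239])
d=np.load('/tmp/top.npz');z=d['range_z'];print([ (v,u,z[v,u]) for v,u in((40,300),(40,100),(30,450))])
for v,u in((40,300),(40,100),(30,450)):
  K=d['mtx'];T=d['camera_from_world'];P=np.array([(u-K[0,2])/K[0,0],(v-K[1,2])/K[1,1],1])*z[v,u];print((T[:3,:3].T@(P-T[:3,3])).round(3))
E
```

```text
[[ 0.231 -0.     0.973]
 [-0.973  0.002  0.231]
 [-0.002 -1.    -0.   ]]
t 0.1 p [ 0.144  -0.6076  0.238 ] jaw yaw deg -76.66 F [-0.57  0.   -0.23] op 0.9985645767011622 q7 -0.22
tool shift [-363.1   -0.5  452. ]
[(40, 300, np.float32(0.7038329)), (40, 100, np.float32(0.68519896)), (30, 450, np.float32(0.6923923))]
[0.766 0.202 0.396]
[0.765 0.526 0.41 ]
[ 0.769 -0.04   0.411]
```

```bash
python3 -m inch '[[-30,0,37.5,0,0,0],[-30,0,37.5,0,0,0],[-30,0,37.5,0,0,0],[-30,0,37.5,0,0,0],[-30,0,37.5,0,0,0],[-30,0,37.5,0,0,0],[-30,0,37.5,0,0,0],[-30,0,37.5,0,0,0],[-30,0,37.5,0,0,0],[-30,0,37.5,0,0,0],[-30,0,37.5,0,0,0],[-30,0,37.5,0,-0.042,0]]' 0 20
python3 - <<'E'
from h import *
xm=np.array([.963,.271,0]);ym=np.array([-.271,.963,0]);tab=np.array([.5555,.295,0])
t=tab-.024*ym; t[2]=.18; print(t)
go(t)
E
```

```text
clock: 1.1
tool_pos: [0.4528, -0.2123, 0.2386]
eef_rot: [0.564, -0.427, 0.427, -0.564]
contact_force: [0.6, -1.0, 0.4]
opening: 0.115
[0.562004 0.271888 0.18    ]
t 1.1 p [ 0.4528 -0.2123  0.2386] jaw yaw deg -74.24 F [ 0.56 -1.03  0.43] op 0.11534549194970124 q7 -1.08
tool shift [-436.3   58.5  236.7]
```

```bash
python3 -m inch '[[-35,0,19,0,0,0],[-35,0,19,0,0,0],[-35,0,19,0,0,0],[-35,0,19,0,0,0],[-35,0,19,0,0,0],[-35,0,19,0,0,0],[-35,0,19,0,0,0],[-35,0,19,0,0,0],[-35,0,19,0,0,0],[-35,0,19,0,0,0],[-20,0,5,0,0,0],[0,0,0,0,0,0]]'
python3 - <<'E'
from h import *
go([.562,.272,.18])
from plant import r
for n in("scene","top"):
    d=r.snapshot(n); np.savez('/tmp/%s1.npz'%n,**d)
    cv2.imwrite('pics/%s1.png'%n,d['img'][:,:,::-1])
E
```

```text
clock: 2.1
tool_pos: [0.5383, 0.2026, 0.2382]
eef_rot: [-0.565, 0.425, -0.423, 0.567]
contact_force: [-0.6, 0.0, -0.2]
opening: 0.008
t 2.1 p [0.5383 0.2026 0.2382] jaw yaw deg -73.71 F [-0.55  0.02 -0.22] op 0.008194576073107656 q7 -1.8
tool shift [-59.7  58.6  42.2]
```

View pics/scene1.png

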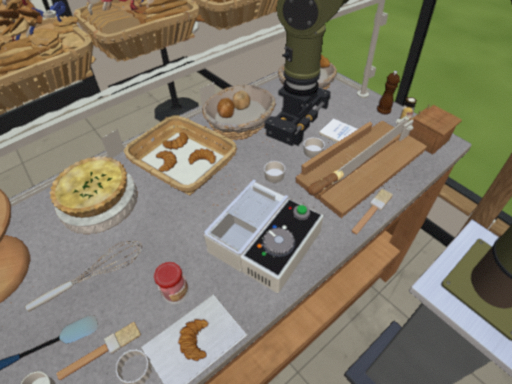

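The gripper is at (295,115), above and behind the ramekins, and the melter is untouched. I'm moving on to the spot behind the tab.

```bash
python3 -m inch '[[-20,0,14,0,0.005,0],[-20,12,14,0,0.005,0],[-20,12,14,0,0,0],[0,12,0,0,0,0],[0,4,0,0,0,0],[0,0,0,0,0,0]]'
python3 - <<'E'
from h import *
from plant import r
for n in("scene","top"):
    d=r.snapshot(n); np.savez('/tmp/%s1.npz'%n,**d)
go([.562,.270,.102])
im=np.hstack([cv2.resize(np.load('/tmp/%s1.npz'%n)['img'][y:y+130,x:x+130,::-1],(400,400),interpolation=2) for n,x,y in(('top',155,160),('scene',200,150))])
cv2.imwrite('pics/b1.png',im)
E
```

```text
clock: 2.7
tool_pos: [0.5633, 0.2607, 0.1973]
eef_rot: [0.563, -0.43, 0.43, -0.559]
contact_force: [-0.5, -0.5, -1.1]
opening: 0.005
t 2.8 p [0.5643 0.2613 0.199 ] jaw yaw deg -75.0 F [ 0.91 -0.36  0.65] op 0.01047853125204517 q7 -1.89
tool shift [-9.1 97.   0.1]
```

View pics/b1.png

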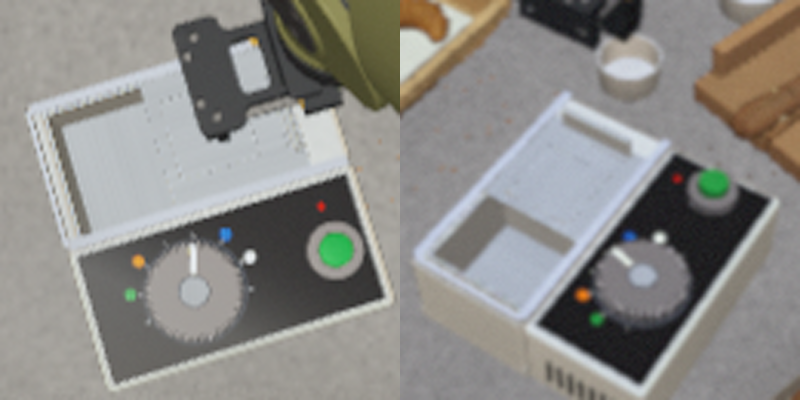

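```bash
cat >> h.py <<'E'
def proj(d,p):
    T=d['camera_from_world'];k=float(d['k1'])
    return cv2.projectPoints(np.array(p,float).reshape(1,1,3),cv2.Rodrigues(T[:3,:3])[0],T[:3,3],d['mtx'],np.array([k,0,0,0.]))[0].ravel()
E
python3 - <<'E'
from h import *
for n in("scene","top"):
    d=np.load('/tmp/%s1.npz'%n);print(proj(d,[.5643,.2613,.199]),proj(d,[.562,.27,.102]))
d=np.load('/tmp/scene1.npz');cv2.imwrite('pics/b2.png',cv2.resize(d['img'][40:200,180:380,::-1],(800,600)[:2],interpolation=2))
E
```

```text
[271.30173949 158.97918663] [269.33702601 187.46443443]
[263.93750636 182.22585671] [258.6690651  190.97430172]
```

View pics/b2.png

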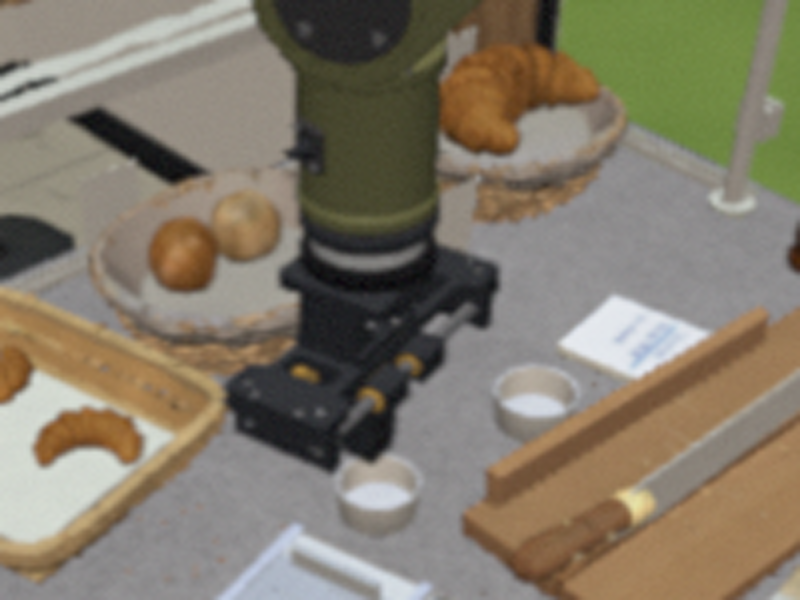

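The tip shows at (370,455) in the crop, which matches its projection of (365,446). It is about 35 mm behind the tab mid-plane, so I'm going down.

```bash
python3 -m inch '[[0,20,0,0,0,0],[0,20,0,0,0,0],[0,20,0,0,0,0],[0,15,0,0,0,0],[0,10,0,0,0,0],[0,7,0,0,-0.01,0],[0,2,0,0,0,0],[0,0,0,0,0,0]]'
python3 - <<'E'
from h import *
go([.562,.270,.102])
E
```

```text
clock: 3.47
tool_pos: [0.5641, 0.2636, 0.105]
eef_rot: [-0.564, 0.427, -0.427, 0.564]
contact_force: [0.3, 0.3, -0.4]
opening: 0.007
t 3.4667 p [0.5641 0.2636 0.105 ] jaw yaw deg -74.28 F [ 0.28  0.26 -0.42] op 0.007129696349107225 q7 -1.9
tool shift [-6.8  3.  -0.3]
```

```bash
python3 -m inch '[[-6,1,0,0,0,0],[-8,0,0,0,0,0],[-8,0,0,0,0,0],[-8,0,0,0,0,0],[-8,0,0,0,0,0],[-8,0,0,0,0,0],[-8,0,0,0,0,0],[-8,0,0,0,0,0],[-8,0,0,0,0,0],[-8,0,0,0,0,0],[-8,0,0,0,0,0],[-8,0,0,0,0,0]]'
python3 -m inch '[[-5,0,0,0,0,0],[-4,0,0,0,0,0],[-3,0,0,0,0,0],[-1,0,0,0,0,0],[0,0,0,0,0,0]]'
python3 - <<'E'
from h import *
from plant import r
go([.562,.270,.102])
for n in("scene","top"):
    d=r.snapshot(n); np.savez('/tmp/%s1.npz'%n,**d)
im=np.hstack([cv2.resize(np.load('/tmp/%s1.npz'%n)['img'][y:y+130,x:x+130,::-1],(400,400),interpolation=2) for n,x,y in(('top',155,160),('scene',200,160))])
cv2.imwrite('pics/b3.png',im)
E
```

```text
clock: 4.47
tool_pos: [0.538, 0.3551, 0.1037]
eef_rot: [0.564, -0.427, 0.427, -0.564]
contact_force: [1.3, -0.8, 2.2]
opening: 0.01
clock: 4.88
tool_pos: [0.5375, 0.3568, 0.1037]
eef_rot: [0.567, -0.425, 0.432, -0.558]
contact_force: [2.8, -16.0, 7.9]
opening: 0.003
t 4.8833 p [0.5375 0.3568 0.1037] jaw yaw deg -74.58 F [  2.8  -16.03   7.89] op 0.0033803071664876136 q7 -2.03
tool shift [90.2  3.   0.6]
```

View pics/b3.png

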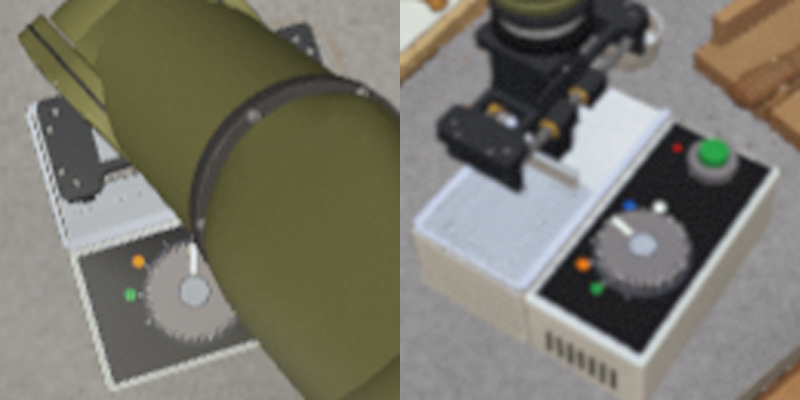

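The lid now covers the well and the push meets 16 N. I'll back off and measure where the tab is.

```bash
python3 -m inch '[[8,0,0,0,0,0],[12,0,0,0,0,0],[6,-20,0,0,0,0],[0,-30,0,0,0,0],[0,-30,0,0,0,0],[0,-30,-20,0,0,0],[0,0,-35,0,0,0],[0,0,-35,0,0,0],[0,0,-30,0,0,0],[0,0,-10,0,0,0],[0,0,0,0,0,0]]'
python3 - <<'E'
from h import *
from plant import r
go([.4225+.024*.963,.364+.024*.271,.14])
for n in("scene","top"):
    d=r.snapshot(n); np.savez('/tmp/%s1.npz'%n,**d)
im=np.hstack([cv2.resize(np.load('/tmp/%s1.npz'%n)['img'][y:y+130,x:x+130,::-1],(400,400),interpolation=2) for n,x,y in(('top',155,160),('scene',200,160))])
cv2.imwrite('pics/b4.png',im)
E
```

```text
clock: 5.9
tool_pos: [0.413, 0.3066, 0.2138]
eef_rot: [0.565, -0.427, 0.425, -0.564]
contact_force: [-0.2, -0.1, -0.0]
opening: 0.005
t 5.9 p [0.413  0.3066 0.2138] jaw yaw deg -74.04 F [-0.25 -0.14 -0.03] op 0.0046105203575335044 q7 -2.08
tool shift [-52.5  73.7  49.2]
```

View pics/b4.png

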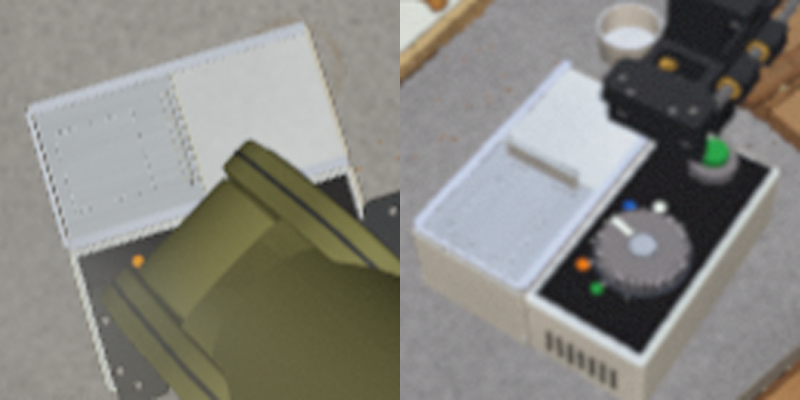

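```bash
python3 - <<'E'
from h import *
d=np.load('/tmp/scene1.npz');f=lambda x,y:(200+x*.325,160+y*.325)
a=[ray(d,f(*p),.118)[0] for p in((109,134),(178,176))]
d0=np.load('/tmp/top1.npz');g=lambda x,y:(155+x*.325,160+y*.325)
b=[ray(d0,g(*p),.118)[0] for p in((170,75),(198,188))]
m1=np.mean(a,0);m2=np.mean(b,0);print(a,b,m1,m2)
ym=np.array([-.271,.963,0]);t0s=np.array([.5535,.296,.118]);t0t=np.array([.5568,.2947,.118])
print((m1-t0s)@ym,(m2-t0t)@ym)
E
```

```text
[array([0.56577881, 0.38017423, 0.118     ]), array([0.49528635, 0.36528018, 0.118     ])] [array([0.57702447, 0.37767389, 0.118     ]), array([0.49465396, 0.35866119, 0.118     ])] [0.53053258 0.37272721 0.118     ] [0.53583922 0.36816754 0.118     ]
0.08011247179227723 0.07642961119953659
```

Tab travel is about 80 mm and the plate meets the left wall. Its edge began about 22 mm past the middle, so the lid started partly shut. The 16 N stop confirms it is now fully shut. On to the dial.

```bash
python3 -m inch '[[-18,10,16,0,-0.005,0],[-18,15,17,0,0,0],[-16,15,16,0,0,0],[0,15,0,0,0,0],[0,14,0,0,0,0],[0,4,0,0,0,0],[0,0,0,0,0,0]]'
python3 - <<'E'
from h import *
from plant import r
go([.4225+.024*.963,.364+.024*.271,.106])
for n in("scene","top"):
    d=r.snapshot(n); np.savez('/tmp/%s1.npz'%n,**d)
im=np.hstack([cv2.resize(np.load('/tmp/%s1.npz'%n)['img'][y:y+130,x:x+130,::-1],(400,400),interpolation=2) for n,x,y in(('top',155,160),('scene',200,160))])
cv2.imwrite('pics/b5.png',im)
E
```

```text
clock: 6.58
tool_pos: [0.45, 0.3698, 0.1392]
eef_rot: [0.565, -0.426, 0.426, -0.564]
contact_force: [1.3, -0.4, -0.1]
opening: 0.006
t 6.5833 p [0.45   0.3698 0.1392] jaw yaw deg -74.01 F [ 1.27 -0.42 -0.06] op 0.006268647501661149 q7 -2.12
tool shift [-1.9 33.3 -4. ]
```

View pics/b5.png

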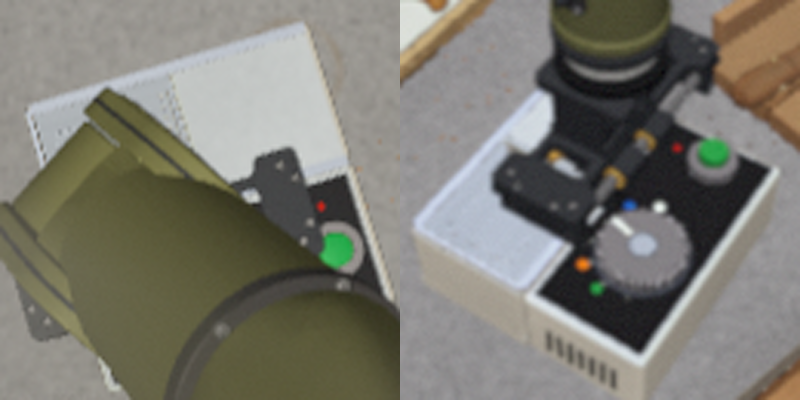

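The tip is above the rear of the dial, near crop (595,215), and clear of everything. I'll lower it and find contact.

```bash
python3 -m inch '[[-2,10,-4,0,0,0],[0,10,0,0,0,0],[0,7,0,0,0,0],[0,3,0,0,0,0],[0,1,0,0,0,0],[0,0,0,0,0,0]]'
python3 - <<'E'
from h import *
go([.4225+.024*.963,.364+.024*.271,.104])
E
```

```text
clock: 7.18
tool_pos: [0.4453, 0.3708, 0.1096]
eef_rot: [0.565, -0.425, 0.426, -0.565]
contact_force: [-0.2, 1.2, -0.9]
opening: 0.003
t 7.1833 p [0.4453 0.3708 0.1096] jaw yaw deg -73.98 F [-0.23  1.15 -0.9 ] op 0.0033030839157414775 q7 -2.13
tool shift [0.3 5.6 0.2]
```

```bash
python3 -m inch '[[0,3,0,0,0,0],[0,2,0,0,0,0],[0,1,0,0,0,0],[0,0,0,0,0,0],[0,0,0,0,0,0]]'; python3 -m inch '[[0,1,0,0,0,0],[0,0,0,0,0,0],[0,0,0,0,0,0]]'
```

```text
clock: 7.6
tool_pos: [0.4454, 0.371, 0.1044]
eef_rot: [-0.565, 0.425, -0.426, 0.565]
contact_force: [-1.2, 0.2, 5.3]
opening: 0.006
clock: 7.85
tool_pos: [0.4455, 0.371, 0.1043]
eef_rot: [-0.564, 0.425, -0.426, 0.565]
contact_force: [-2.0, -1.5, 11.9]
opening: -0.0
```

Contact is about 12 N down. I'm starting the counterclockwise sweep, first half.

```bash
python3 -m inch '[[-1.25,-0.2,-0.03,0,-0.052,0],[-1.25,0,-0.03,0,-0.052,0],[-1.25,0,-0.03,0,-0.052,0],[-1.25,0,-0.03,0,-0.052,0],[-1.25,0,-0.03,0,-0.052,0],[-1.25,0,-0.03,0,-0.052,0],[-1.25,0,-0.03,0,-0.052,0],[-1.25,0,-0.03,0,-0.052,0],[-1.25,0,-0.03,0,-0.052,0],[-1.25,0,-0.03,0,-0.052,0]]'
python3 - <<'E'
from h import *
from plant import r
go([.4225,.364,.104])
s,p,R=st();v=p[:2]-[.4225,.364];print(np.hypot(*v),np.degrees(np.arctan2(v[1],v[0])))
for n in("scene","top"):
    d=r.snapshot(n); np.savez('/tmp/%s1.npz'%n,**d)
im=np.hstack([cv2.resize(np.load('/tmp/%s1.npz'%n)['img'][y:y+130,x:x+130,::-1],(400,400),interpolation=2) for n,x,y in(('top',155,160),('scene',200,160))])
cv2.imwrite('pics/b6.png',im)
E
```

```text
clock: 8.68
tool_pos: [0.4398, 0.3806, 0.1043]
eef_rot: [0.655, -0.265, 0.266, -0.655]
contact_force: [-0.4, -2.7, 10.6]
opening: 0.004
t 8.6833 p [0.4398 0.3806 0.1043] jaw yaw deg -44.08 F [-0.38 -2.69 10.58] op 0.004478871094708431 q7 -1.81
tool shift [ -0.9   0.3 -24. ]
0.024005537639950572 43.750122402401836
```

View pics/b6.png

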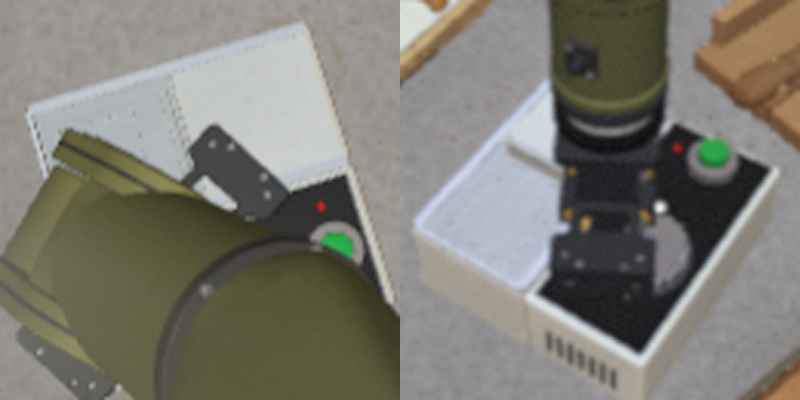

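The gripper hides the pointer. It has turned 28° so far, with good radius and force, so I'm doing the second half and then lifting.

```bash
python3 -m inch '[[-1.25,0,-0.03,0,-0.052,0],[-1.25,0,-0.03,0,-0.052,0],[-1.25,0,-0.03,0,-0.052,0],[-1.25,0,-0.03,0,-0.052,0],[-1.25,0,-0.03,0,-0.052,0],[-1.25,0,-0.03,0,-0.052,0],[-1.25,0,-0.03,0,-0.052,0],[-1.25,0,-0.03,0,-0.052,0],[-1.25,0,-0.03,0,-0.052,0],[-1.25,0,-0.03,0,-0.052,0],[-0.5,0,0,0,-0.02,0],[0,0,0,0,0,0]]'
python3 - <<'E'
from h import *
go([.4225,.364,.104])
s,p,R=st();v=p[:2]-[.4225,.364];print(np.hypot(*v),np.degrees(np.arctan2(v[1],v[0])))
E
python3 -m inch '[[0,-10,0,0,0,0],[0,-30,0,0,0,0],[0,-35,0,0,0,0],[0,-35,0,0,0,0],[0,-30,0,0,0,0],[0,0,0,0,0,0]]'
python3 - <<'E'
from h import *
from plant import r
go([.449,.262,.22])
for n in("scene","top"):
    d=r.snapshot(n); np.savez('/tmp/%s1.npz'%n,**d)
im=np.hstack([cv2.resize(np.load('/tmp/%s1.npz'%n)['img'][y:y+130,x:x+130,::-1],(400,400),interpolation=2) for n,x,y in(('top',155,160),('scene',200,160))])
cv2.imwrite('pics/b7.png',im)
E
```

```text
clock: 9.78
tool_pos: [0.4313, 0.3873, 0.1044]
eef_rot: [-0.702, 0.08, -0.084, 0.703]
contact_force: [5.1, -2.9, 7.4]
opening: 0.005
t 9.7833 p [0.4313 0.3873 0.1044] jaw yaw deg -13.32 F [ 5.08 -2.87  7.36] op 0.0051268646940272715 q7 -1.47
tool shift [ -3.2   0.4 -24.7]
0.02491372627557825 69.25857361466193
clock: 10.28
tool_pos: [0.4291, 0.3909, 0.2494]
eef_rot: [-0.699, 0.079, -0.084, 0.706]
contact_force: [0.2, 0.7, -0.4]
opening: -0.0
t 10.2833 p [0.4291 0.3909 0.2494] jaw yaw deg -13.23 F [ 0.21  0.74 -0.45] op -0.00012030596728989585 q7 -1.36
tool shift [  48.7   28.4 -121.2]
```

View pics/b7.png

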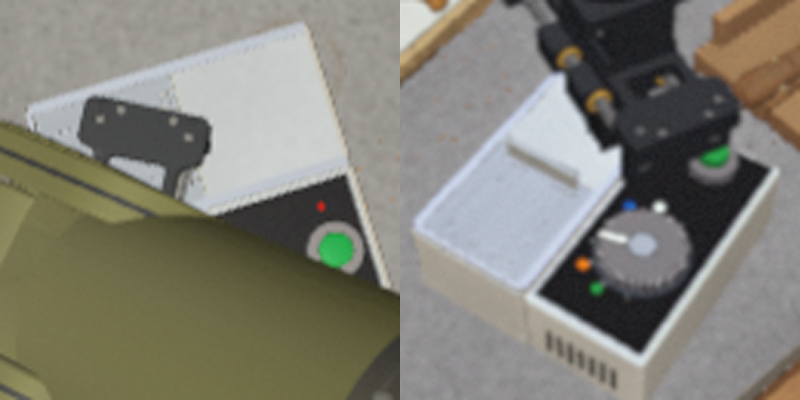

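The pointer, at crop (600,235), is one click short of orange at (583,264). I'll press again and sweep one more click, a little further this time.

```bash
python3 -m inch '[[0,25,-3.5,0,0,0],[0,35,0,0,0,0],[0,35,0,0,0,0],[0,30,0,0,0,0],[0,12,0,0,0,0],[0,2,0,0,0,0],[0,0,0,0,0,0]]'
python3 - <<'E'
from h import *
go([.428,.3874,.104])
E
```

```text
clock: 10.97
tool_pos: [0.4241, 0.3813, 0.1042]
eef_rot: [0.705, -0.083, 0.08, -0.7]
contact_force: [-4.6, -6.8, 20.1]
opening: 0.004
t 10.9667 p [0.4241 0.3813 0.1042] jaw yaw deg -13.22 F [-4.56 -6.79 20.12] op 0.004317881343160123 q7 -1.47
tool shift [2.4 0.1 6.8]
```

```bash
python3 -m inch '[[0,-8,0,0,0,0],[2,0,5,0,0,0],[0,0,0,0,0,0],[0,0,0,0,0,0]]'
python3 - <<'E'
from h import *
go([.428,.3874,.104])
E
```

```text
clock: 11.3
tool_pos: [0.4298, 0.3889, 0.111]
eef_rot: [0.703, -0.082, 0.081, -0.702]
contact_force: [-0.5, -0.2, 0.3]
opening: 0.001
t 11.3 p [0.4298 0.3889 0.111 ] jaw yaw deg -13.23 F [-0.48 -0.17  0.29] op 0.0011528148062042798 q7 -1.46
tool shift [-1.4  7.  -1.8]
```

```bash
python3 -m inch '[[-1.4,3,-1.5,0,0,0],[0,3,0,0,0,0],[0,1,0,0,0,0],[0,0.5,0,0,0,0],[0,0,0,0,0,0],[0,0,0,0,0,0]]'
python3 - <<'E'
from h import *
go([.428,.3874,.104])
E
```

```text
clock: 11.8
tool_pos: [0.4276, 0.387, 0.1044]
eef_rot: [0.703, -0.082, 0.081, -0.702]
contact_force: [-1.0, -0.8, 5.6]
opening: 0.003
t 11.8 p [0.4276 0.387  0.1044] jaw yaw deg -13.23 F [-1.   -0.76  5.59] op 0.003142934955365532 q7 -1.47
tool shift [0.3 0.4 0.5]
```

```bash
python3 -m inch '[[0,0.8,0,0,0,0],[-1.25,0,-0.03,0,-0.052,0],[-1.25,0,-0.03,0,-0.052,0],[-1.25,0,-0.03,0,-0.052,0],[-1.25,0,-0.03,0,-0.052,0],[-1.25,0,-0.03,0,-0.052,0],[-1.25,0,-0.03,0,-0.052,0],[-1.25,0,-0.03,0,-0.052,0],[-1.25,0,-0.03,0,-0.052,0],[-1.25,0,-0.03,0,-0.052,0],[-1.25,0,-0.03,0,-0.052,0],[-1.25,0,-0.03,0,-0.052,0]]'
python3 - <<'E'
from h import *
go([.4225,.364,.104])
s,p,R=st();v=p[:2]-[.4225,.364];print(np.hypot(*v),np.degrees(np.arctan2(v[1],v[0])))
E
```

```text
clock: 12.8
tool_pos: [0.417, 0.3879, 0.1044]
eef_rot: [-0.696, -0.122, 0.119, 0.698]
contact_force: [3.2, 1.2, 4.9]
opening: 0.005
t 12.8 p [0.417  0.3879 0.1044] jaw yaw deg 19.62 F [3.25 1.23 4.9 ] op 0.005148916449811708 q7 -1.08
tool shift [ -2.9   0.4 -24.4]
0.024548706580279765 102.90836371757744
```

```bash
python3 -m inch '[[-1.25,0.2,-0.03,0,-0.052,0],[-1.25,0.2,-0.03,0,-0.052,0],[0,0,0,0,0,0],[0,0,0,0,0,0]]'
python3 - <<'E'
from h import *
from plant import r
go([.4225,.364,.104])
s,p,R=st();v=p[:2]-[.4225,.364];print(np.hypot(*v),np.degrees(np.arctan2(v[1],v[0])))
for n in("scene","top"):
    d=r.snapshot(n); np.savez('/tmp/%s1.npz'%n,**d)
im=np.hstack([cv2.resize(np.load('/tmp/%s1.npz'%n)['img'][y:y+130,x:x+130,::-1],(400,400),interpolation=2) for n,x,y in(('top',155,160),('scene',200,160))])
cv2.imwrite('pics/b8.png',im)
E
```

```text
clock: 13.13
tool_pos: [0.4151, 0.3875, 0.1044]
eef_rot: [-0.689, -0.158, 0.154, 0.691]
contact_force: [4.2, 1.0, 7.6]
opening: 0.005
t 13.1333 p [0.4151 0.3875 0.1044] jaw yaw deg 25.45 F [4.18 0.95 7.59] op 0.00499490358370682 q7 -1.01
tool shift [ -3.5   0.3 -24.4]
0.024672174041263907 107.3708115939455
```

View pics/b8.png

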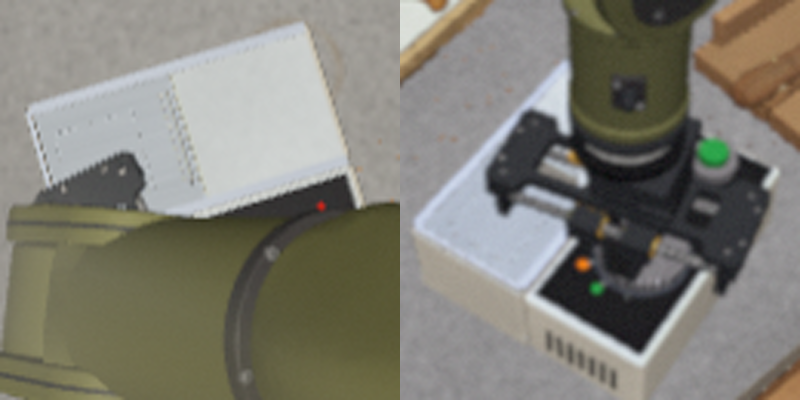

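The pointer is hidden again. I'll lift and check.

```bash
python3 -m inch '[[0,-10,0,0,0,0],[0,-30,0,0,0,0],[0,-35,0,0,0,0],[0,-35,0,0,0,0],[0,0,0,0,0,0],[0,0,0,0,0,0]]'
python3 - <<'E'
from h import *
from plant import r
go([.449,.262,.22])
for n in("scene","top"):
    d=r.snapshot(n); np.savez('/tmp/%s1.npz'%n,**d)
im=np.hstack([cv2.resize(np.load('/tmp/%s1.npz'%n)['img'][y:y+130,x:x+130,::-1],(400,400),interpolation=2) for n,x,y in(('top',155,160),('scene',200,160))])
cv2.imwrite('pics/b9.png',im)
E
```

```text
clock: 13.73
tool_pos: [0.4126, 0.3865, 0.215]
eef_rot: [-0.689, -0.157, 0.155, 0.69]
contact_force: [-0.2, -0.1, -0.2]
opening: -0.0
t 13.7333 p [0.4126 0.3865 0.215 ] jaw yaw deg 25.49 F [-0.2  -0.09 -0.15] op -7.071472955618961e-06 q7 -0.89
tool shift [ -20.7   -5.2 -128.1]
```

View pics/b9.png

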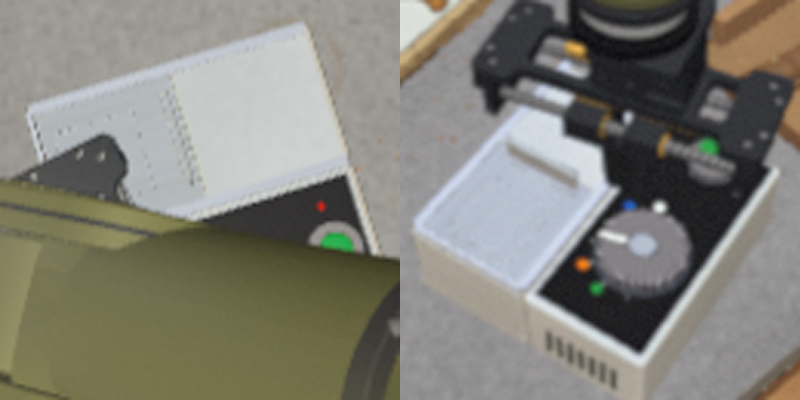

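The dial didn't gain a click: the pointer is still one short, at crop (605,235), so the fingertip slipped. I'll press again slightly further out, at 27 mm, and harder, at about 12 N.

```bash
python3 - <<'E'
from h import *
go([.4109,.3884,.110])
E
python3 -m inch '[[0,25,1,0,0,0],[0,35,1,0,0,0],[0,30,0,0,0,0],[0,10,0,0,0,0],[0,2,0,0,0,0],[0,0,0,0,0,0],[0,0,0,0,0,0]]'
python3 - <<'E'
from h import *
go([.4109,.3884,.104])
E
```

```text
t 13.8333 p [0.4118 0.3848 0.2124] jaw yaw deg 25.5 F [-0.05 -0.41 -0.83] op 0.005607062633441799 q7 -0.89
tool shift [  0.9 102.4   3.7]
clock: 14.42
tool_pos: [0.4117, 0.3884, 0.1121]
eef_rot: [-0.689, -0.156, 0.156, 0.69]
contact_force: [0.3, 0.6, 1.0]
opening: 0.008
t 14.4167 p [0.4117 0.3884 0.1121] jaw yaw deg 25.5 F [0.29 0.64 1.05] op 0.008229094064762512 q7 -1.01
tool shift [-0.7  8.1  0.3]
```

```bash
python3 -m inch '[[-0.7,4,0.3,0,0,0],[0,3,0,0,0,0],[0,1,0,0,0,0],[0,1,0,0,0,0],[0,0.5,0,0,0,0],[0,0,0,0,0,0],[0,0,0,0,0,0]]'
python3 -c "
from h import *
go([.4109,.3884,.104])"
```

```text
clock: 15.0
tool_pos: [0.4111, 0.3883, 0.1041]
eef_rot: [-0.689, -0.157, 0.155, 0.69]
contact_force: [-2.2, -2.0, 15.8]
opening: 0.003
t 15.0 p [0.4111 0.3883 0.1041] jaw yaw deg 25.49 F [-2.21 -2.05 15.78] op 0.0030388962075140924 q7 -1.02
tool shift [-0.2  0.1  0.2]
```

```bash
cat > m.py <<'E'
from h import *
s,p,R=st();v=p[:2]-[.4225,.364];a=np.arctan2(v[1],v[0]);t=np.array([-np.sin(a),np.cos(a)]);F=np.array(s['contact_force'])
print('r',np.hypot(*v).round(4),'ang',np.degrees(a).round(1),'Ft',(F[:2]@t).round(2),'Fr',(F[:2]@[np.cos(a),np.sin(a)]).round(2),'Fz',F[2].round(2),'M',np.round(s['moment'],3))
E
python3 -m inch '[[-1.4,-0.3,-0.04,0,-0.052,0],[-1.4,0,-0.04,0,-0.052,0],[-1.4,0,-0.04,0,-0.052,0],[-1.4,0,-0.04,0,-0.052,0]]' >/dev/null; python3 m.py
python3 -m inch '[[-1.4,0,-0.04,0,-0.052,0],[-1.4,0,-0.04,0,-0.052,0],[-1.4,0,-0.04,0,-0.052,0]]' >/dev/null; python3 m.py
python3 -m inch '[[-1.4,0,-0.04,0,-0.052,0],[-1.4,0,-0.04,0,-0.052,0],[-1.4,0,-0.04,0,-0.052,0]]'>/dev/null; python3 m.py
```

```text
r 0.0272 ang 120.5 Ft -5.53 Fr -0.02 Fz 7.33 M [ 0.403 -1.     0.005]
r 0.0273 ang 128.4 Ft -4.76 Fr 0.74 Fz 7.52 M [ 0.669 -0.927 -0.017]
r 0.0273 ang 137.2 Ft -4.9 Fr 0.04 Fz 6.54 M [ 0.804 -0.733 -0.028]
```

```bash
python3 -m inch '[[0,0,0,0,0,0],[0,0,0,0,0,0]]'>/dev/null; python3 m.py; python3 - <<'E'
from h import *
from plant import r
for n in("scene","top"):
    d=r.snapshot(n); np.savez('/tmp/%s1.npz'%n,**d)
d=np.load('/tmp/scene1.npz')
cv2.imwrite('pics/c1.png',cv2.resize(d['img'][200:280,220:320,::-1],(750,600),interpolation=2))
E
```

```text
r 0.0273 ang 137.6 Ft -4.82 Fr -0.82 Fz 7.32 M [ 0.637 -0.756  0.041]
```

View pics/c1.png

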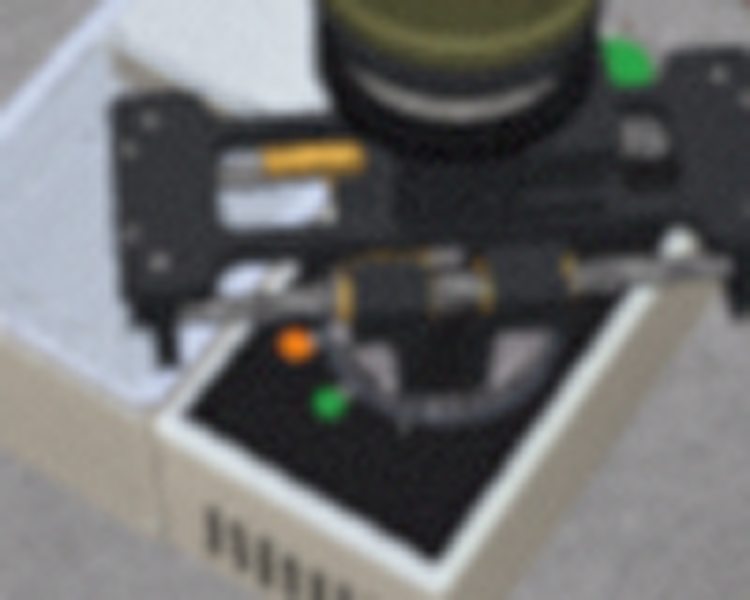

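```bash
python3 -m inch '[[-1.4,0.6,-0.04,0,-0.052,0],[-1.4,0,-0.04,0,-0.052,0],[-1.4,0,-0.04,0,-0.052,0]]' >/dev/null; python3 m.py
python3 -m inch '[[-1.4,0.2,-0.04,0,-0.052,0],[-1.4,0,-0.04,0,-0.052,0],[-1.4,0,-0.04,0,-0.052,0]]' >/dev/null; python3 m.py
python3 -m inch '[[-1.4,0.2,-0.04,0,-0.052,0],[-1.4,0,-0.04,0,-0.052,0]]'>/dev/null; python3 m.py
python3 -m inch '[[0,-5,0,0,0,0],[0,-30,0,0,0,0],[0,-35,0,0,0,0],[0,-35,0,0,0,0],[0,0,0,0,0,0],[0,0,0,0,0,0]]'
python3 - <<'E'
from h import *
from plant import r
for n in("scene","top"):
    d=r.snapshot(n); np.savez('/tmp/%s1.npz'%n,**d)
im=np.hstack([cv2.resize(np.load('/tmp/%s1.npz'%n)['img'][y:y+130,x:x+130,::-1],(400,400),interpolation=2) for n,x,y in(('top',155,160),('scene',200,160))])
cv2.imwrite('pics/c2.png',im)
E
```

```text
r 0.0274 ang 146.2 Ft -2.49 Fr 0.65 Fz 12.17 M [ 0.625 -0.308  0.041]
r 0.0276 ang 155.5 Ft -2.21 Fr 1.47 Fz 13.09 M [ 0.554  0.005 -0.01 ]
r 0.0277 ang 161.6 Ft -1.67 Fr 3.13 Fz 15.55 M [0.405 0.284 0.06 ]
clock: 17.27
tool_pos: [0.3967, 0.3691, 0.208]
eef_rot: [0.545, 0.452, -0.449, -0.545]
contact_force: [-0.1, -1.1, -0.1]
opening: 0.009
```

View pics/c2.png

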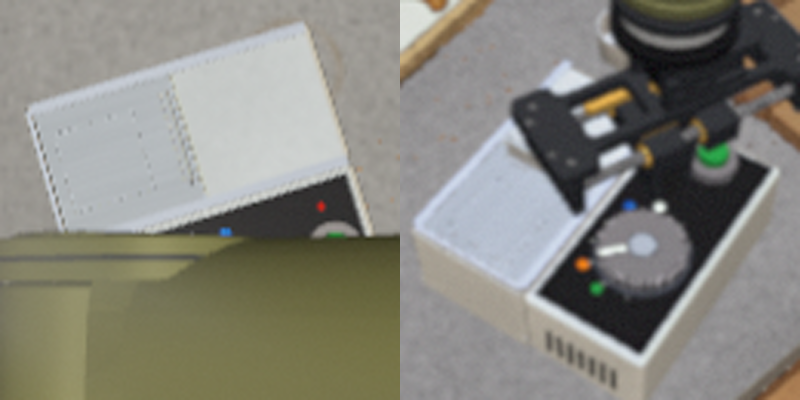

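The pointer now runs from the hub at (642,243) to about (597,254), aimed near orange at (583,264). I'll check that numerically.

```bash
python3 - <<'E'
from h import *
from plant import r
d=r.snapshot('scene');np.savez('/tmp/s2.npz',**d)
def ptr(d):
    im=d['img'].astype(int)
    m=((im.min(2)>170)).astype(np.uint8)
    H,W=m.shape;vv,uu=np.mgrid[:H,:W]
    P=ray(d,np.c_[uu.ravel(),vv.ravel()],.104).reshape(H,W,3)
    e=P[...,:2]-[.4218,.3643];rr=np.hypot(e[...,0],e[...,1])
    s=(rr>.014)&(rr<.034)
    w=np.clip(im.min(2)-165,0,None)*s
    v=(e*w[...,None]).sum((0,1));return np.degrees(np.arctan2(v[1],v[0])),(w>0).sum()
o=[];
for f in('scene','s2'):
    print(f,ptr(np.load('/tmp/%s.npz'%f)))
d0=np.load('/tmp/scene.npz')
for n,p in(('orange',[259,245.5]),('blue',[274.4,226.1]),('green',[263.4,253.3])):
    q=ray(d0,p,.0915)[0]-[.4218,.3643,0];print(n,np.degrees(np.arctan2(q[1],q[0])))
cv2.imwrite('pics/c3.png',cv2.resize(d['img'][200:280,220:320,::-1],(750,600),interpolation=2))
E
```

```text
scene (np.float64(-0.29361990703372415), np.int64(17))
s2 (np.float64(60.22651821891694), np.int64(23))
orange 60.78879648699847
blue -30.881574224925828
green 90.63640720045993
```

View pics/c3.png

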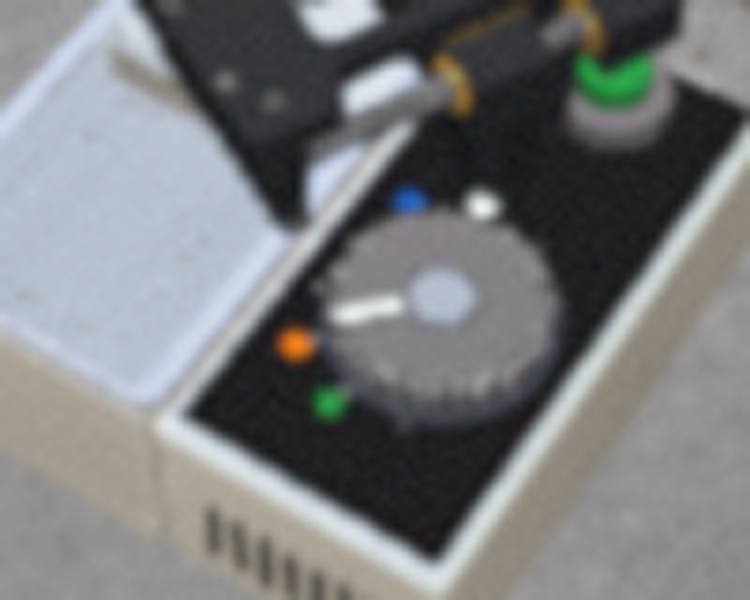

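The pointer is at 60.2° and orange at 60.8°, so it is clicked on. The lid was confirmed shut, so the start button is next.

```bash
python3 - <<'E'
from h import *
s,p,R=st();print(R.round(2))
go([.4477,.263,.16])
E
```

```text
[[ 0.19 -0.   -0.98]
 [ 0.98 -0.    0.19]
 [-0.   -1.    0.  ]]
t 17.4167 p [0.3957 0.3672 0.2049] jaw yaw deg 79.1 F [0.48 0.21 0.09] op 0.0012221583746739135 q7 -0.16
tool shift [-92.4  45.1 -70.8]
```

```bash
python3 -m inch '[[-25,0,-18,0,0,0],[-25,0,-18,0,0,0],[-25,0,-18,0,0,0],[-18,15,-17,0,0,0],[0,15,0,0,0,0],[0,10,0,0,0,0],[0,0,0,0,0,0],[0,0,0,0,0,0]]'
python3 - <<'E'
from h import *
go([.4477,.263,.116])
from plant import r
d=r.snapshot('scene')
cv2.imwrite('pics/d1.png',cv2.resize(d['img'][150:290,200:340,::-1],(600,600),interpolation=2))
E
```

```text
clock: 18.08
tool_pos: [0.4469, 0.2644, 0.1653]
eef_rot: [-0.544, -0.45, 0.452, 0.545]
contact_force: [0.2, 0.4, -0.0]
opening: 0.004
t 18.0833 p [0.4469 0.2644 0.1653] jaw yaw deg 79.25 F [ 0.16  0.44 -0.  ] op 0.003704252682895475 q7 -0.04
tool shift [-1.2 49.3 -1.2]
```

View pics/d1.png

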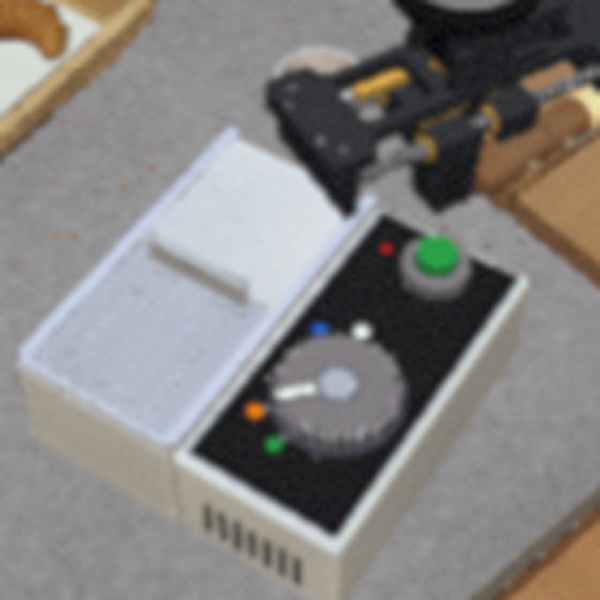

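The picture shows the tip right above the button at (437,252), the lid shut and the pointer on orange. I'll press.

```bash
python3 -m inch '[[-1,20,-1,0,0,0],[0,15,0,0,0,0],[0,8,0,0,0,0],[0,3,0,0,0,0],[0,3,0,0,0,0],[0,3,0,0,0,0],[0,3,0,0,0,0],[0,2,0,0,0,0],[0,0,0,0,0,0],[0,0,0,0,0,0]]'
```

```text
clock: 18.97
tool_pos: [0.4491, 0.2632, 0.1095]
eef_rot: [-0.545, -0.451, 0.45, 0.545]
contact_force: [-0.2, 1.0, 3.0]
opening: 0.006
```

```bash
python3 -m inch '[[0,2,0,0,0,0],[0,2,0,0,0,0],[0,1,0,0,0,0],[0,0,0,0,0,0],[0,0,0,0,0,0],[0,0,0,0,0,0]]'
```

```text
clock: 19.47
tool_pos: [0.4491, 0.2633, 0.1071]
eef_rot: [0.546, 0.452, -0.449, -0.544]
contact_force: [-4.5, -4.0, 31.2]
opening: 0.005
```

It bottomed at z = 107 mm with 31 N. I'm lifting off and checking.

```bash
python3 -m inch '[[0,-5,0,0,0,0],[0,-20,0,0,0,0],[0,-35,0,0,0,0],[0,-35,0,0,0,0],[0,-35,0,0,0,0],[0,0,0,0,0,0],[0,0,0,0,0,0],[0,0,0,0,0,0]]'
python3 - <<'E'
from h import *
from plant import r
for n in("scene","top"):
    d=r.snapshot(n); np.savez('/tmp/%s1.npz'%n,**d)
    for a,c in blobs(d['img'],(45,90,60),(85,255,255),(155,160,340,290),30):print(n,a,c)
im=np.hstack([np.load('/tmp/%s1.npz'%n)['img'][y:y+200,x:x+200,::-1] for n,x,y in(('top',100,130),('scene',150,140))])
cv2.imwrite('pics/e1.png',cv2.resize(im,(800,400),interpolation=2))
go([0,0,0])
E
```

```text
clock: 20.13
tool_pos: [0.4487, 0.2613, 0.2331]
eef_rot: [0.546, 0.45, -0.451, -0.545]
contact_force: [0.2, -0.2, -0.0]
opening: 0.006
scene 75 [301.46666667 209.10666667]
t 20.2333 p [0.4483 0.2613 0.2324] jaw yaw deg 79.12 F [ 0.08  0.67 -0.16] op 0.0069181939449892435 q7 0.07
tool shift [-340.6  234.1  390.5]
```

View pics/e1.png

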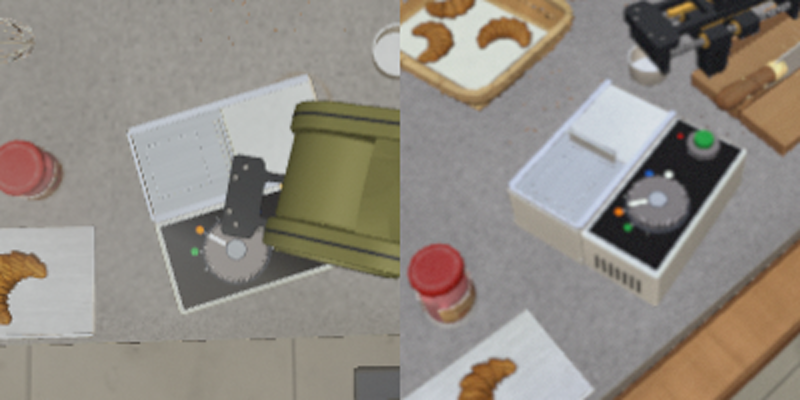

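The lid is shut, both views show the pointer on orange (top view pointer (212,237), dot (200,230)), and the button's centroid matches its starting one, so it is up again. I'm handing it in.

```bash
python3 -c "
from plant import r
print(r.finish_job())"
```

```text
the job is handed in; nothing more can be done
None
```

The melter is set up as asked, and I handed the job in at about 20 s of the 58 s allowed; no verdict was reported.

- **Lid:** I pushed it shut by its tab until it met its stop, at about 16 N. The tab moved only about 80 mm of the 104 mm travel. I put this down to the lid starting about 22 mm along. In both views the plate reaches the left wall.
- **Dial:** I turned it counterclockwise two clicks with one closed fingertip 24–27 mm from its centre. The first sweep gave only one click and the second slipped without turning the dial. The third, pressed harder, reached orange. Before I pressed start, the pointer measured 60.2° and the orange dot 60.8°.
- **Pressing force on the dial:** it briefly reached about 16–20 N, above the suggested 12 N.
- **Start button:** I pressed it once, after the dial and lid checks. It bottomed at 107 mm above the worktop with 31 N and was back up in the last picture.
- **Last checks:** the lid was still shut, the pointer was on orange and the gripper was clear. The arm never went near the jam jar or the ramekins, but I did not measure their positions again at the end.

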